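Screw the hand nut onto the lapping machine

ROBOT

A 7-joint arm with a two-finger parallel gripper is mounted at the origin on a cart in front of the work surface, level with it; the furniture and walls round the work are solid. World frame = base frame: x ahead of the robot, y to its left, z up, the work surface at z = 0. Lengths are in m, angles in rad, forces in N, time in s.
With the tool pointing down it reaches from about 0.4 to 0.875 m from the base axis. Payload 4.4 kg.
Tool frame: the origin (TCP) lies at the centre of the arm's flange, where the gripper is bolted on; the fingertips stand 173 mm ahead of it and the grasp point (between the pads) lies 155 mm ahead of it; z points along the fingers, y is the direction in which the jaws open and shut (so a half turn about z gives the same grasp; the last joint's range is limited). The gripper opens to 85 mm and grips with 20 to 120 N. Pads are 22 mm wide; open, the fingers measure 114 mm over their backs; the gripper's body (76 mm by 85 mm) begins 54 mm behind the grasp point. The pads swing forward as they close: fully open they stand 13 mm farther back than shut.
Start: joints at [1.049, 0.628, 0.038, 1.517, -0.027, 0.996, -0.02], TCP at [0.286, -0.584, 0.405] pointing down, gripper open.
Joint ranges: [-3.06, 3.06], [-0.37, 2.12], [-1.25, 1.32], [0.18, 2.47], [-1.1, 4.24], [0.23, 1.98], [-2.94, 2.94]. Speed limits (rad/s): [2.57, 2.57, 3.14, 3.14, 3.14, 3.14, 3.14].

INTERFACE

Orientations are given as a unit quaternion [w, x, y, z].
In Python, from bench import get_state, capture, camera_model, job_done gives the robot as it stands.
- The arm moves only by the tool play_rows, never from a script. Its argument "series" is text: rows parted by semicolons, each of 7 numbers parted by spaces: the turn, a rotation vector about the tool's x, y, z in rad, then the shift along the tool's x, y, z in cm, then the gripper command: -1 is shut, 1 is fully open, values between are in proportion. A call has 1 to 5 rows; each row shifts and turns the commanded pose from where the row before left it, along the tool's axes as they then stand; what a row does not reach is not made up. A row lasts 1/8 s, in which the tool goes at most 62.5 mm and 10.7 degrees, less where a joint would pass 70% of its speed; a pose out of reach is approached as far as the arm can. A call is refused whole if a number of a shift passes 6.25 or a number of a turn 0.188, either way. A call with a gripper value outside its range is refused whole. The fingers move at their own pace and stop on an object; "squeeze" is the grip in N (left out, the last holds). Time passes only in rows, so rows that do not move let the fingers close. It gives the time, the measured TCP pose, the force and the opening at its end, in the units of the state.
- get_state(): the state, without advancing time (a new reading comes with each control period).
- capture(name): name is "scene" or "top"; returns (picture, depth): 400x640x3 uint8, red, green, blue; 400x640 float32, m along the optical axis (not along the pixel's ray), 0 where there is no reading.
- camera_model(name): a dict with "K" (3x3 intrinsics, pixels), "distortion" ([k1, k2, p1, p2, k3] as OpenCV has them; the pictures are not rectified), "cam_to_world" (4x4, takes a point from camera to world coordinates). Camera axes: x right, y down, z forward; pixel columns grow to the right and rows downward; lengths in m; the calibration is good to about 2 mm. A picture is of the moment at which its call begins. camera_model takes no time and is no camera call.
- job_done(): hands the job in, once; it reports no verdict.
The state is a dict: "time": time; "qpos": joint angles; "dq": joint speeds; "joint_torque": joint torques, N m; "ee_pos": TCP position; "eef_rot": TCP orientation; "force": force on the tool from outside, world axes, zero at the start; "moment": the same for the moment, N m; "finger_gap": opening from 0.0 (shut) to 1.0 (fully open).
Only numpy, scipy, OpenCV 4.12 (cv2) and the standard library are available. Lean on these libraries where they do the work, as an engineer would, in place of code of your own. Each camera call takes 0.05 s, during which the arm holds its last target. There are 200 camera calls.

TASK

Put the red hand nut on the upright spindle of the lapping machine and, pressing only lightly, turn it backward (counterclockwise from above) until you feel it drop into the thread start, then forward (clockwise) until it is down on the disc and hand-tight, and let go. Do not lean on the sprung spindle, do not wrench the nut when it is blocked, and leave the other things on the bench where they are.

Things in the scene. Friction and masses are not known exactly. Their poses are not given: they have to be found in the camera images.
- nut: Red plastic hand nut, 70 to 120 g, standing loose on the bench, open end down, 56 mm high. Flange 52 mm across, 5 mm thick at the bottom; ribbed round hub 44 mm across up to 34 mm, closed on top. Bore from below 36 mm wide, 29 mm deep. Origin: centre of the underside; z up through the nut; x along its grip bar. Turns by half a turn look and work alike.
- bar (a point): Point on the nut's axis 45 mm above its underside, in the middle of the grip: an upright bar 14 mm wide (along y), 44 mm long (along x), standing on the hub's flat top face from 34 to 56 mm above the nut's underside. Pinch the bar across its 14 mm, fingers at mid-length.
- lugs (a point): Point on the nut's axis 8 mm above its underside, at the height of two steel lugs inside the bore, along +x and -x, 3.5 mm thick, reaching inward to 11.5 mm from the axis. They are the nut's thread. Set on the spindle they ride on top of its thread. There is 2 mm play all round between nut and spindle.
- lap: Lapping machine bolted to the bench: grey housing 190x190 mm, 42 mm high, black knob and red switch on its front (-x), carrying a flat steel disc 150 mm across whose top lies 56 mm above the bench. Origin: centre of the underside; z up. The disc does not rotate; the spindle is held by a sprung lock.
- hub (a point): Point on the spindle axis level with the disc's top face, where the underside of the tightened nut bears; z up. From the thread start, turned forward (clockwise from above), the nut runs down 2.4 mm per rad: after about 1 rad it touches the disc, after about 1.6 rad it starts to tighten and draws the spindle up 2.4 mm per rad, to 2 mm at 2.6 to 3 rad; it stays as it is left.
- thread_top (a point): Point on the axis 17 mm above the disc: upper end of a right-hand two-start thread 32 mm across, lead 15 mm a turn, starts half a turn apart at an angle that is unknown and differs each time. Turned backward, by half a turn at most, the nut climbs 2.4 mm per rad to 9 mm above the disc, then falls 6.5 mm into the start, where it can move about 0.4 rad and a rib stops it going further back.
- spindle_tip (a point): Top of the steel spindle on its axis, 23.5 mm above the disc, 11 mm across, widening by a 6.5 mm high cone to the core, 19 mm across. Before the drop, a forward turn only jams on a rib within half a turn. If the lugs happen to be set on a rib, the nut stands 10 mm above the disc and falls to 4 mm, but then turns on backward freely and climbs: turn on to the next drop.
- spindle (a joint): Axial travel of the sprung spindle, m: 0 at rest, negative pushed down, positive drawn up by the tightened nut; spring 4 N per mm. Hand-tight is 1.0 mm or more; about 2 mm (8 N, some 0.2 N m at the nut) is good. Pushed down 5 mm (20 N) its bearing is overloaded.
- spindle_lock (a joint): Twist of the spindle in its sprung lock, rad: 0 at rest, positive counterclockwise seen from above; 1.5 N m per rad. It tells the turning moment on the nut: a blocked nut takes the spindle along and the lock springs back. Up to 0.3 rad (0.45 N m) is harmless; twisted 0.6 rad (0.9 N m) either way the lock is overloaded.
- flux_jar: small white jar with a yellow lid, 46 mm across, 41 high; origin centre of its underside; leave it where it is
- wax_block: green wax block 32x61x18 mm; origin centre of its underside; leave it where it is
- charcoal_block: black charcoal block 45x71x22 mm; origin centre of its underside; leave it where it is
- plaster_block: white plaster block 48x71x42 mm; origin centre of its underside; leave it where it is
- tweezers: blue tweezers lying flat, 159x25x12 mm; origin centre of its underside; leave them where they are
Not all that is in view belongs to the job. There is more than one size of the nut; the one meant has the size given above.

How it is judged:
On the way:
1. the nut is set upright over the spindle, its underside less than 15 mm above the disc (horizontal distance between nut and hub below 0.005 m and angle between nut's own z axis and vertical below 0.06 rad and z of nut in the frame of hub below 0.015 m), for 0.2 s.
At the end, for the whole second after the job is handed in: The nut sits upright (within 0.06 rad) and centred (within 5 mm) on the spindle, its underside on the disc (within 1.5 mm), tightened so that it draws the spindle up by at least 1.0 mm, released and at rest (horizontal distance between nut and hub below 0.005 m and angle between nut's own z axis and vertical below 0.06 rad and z of nut in the frame of hub between -0.0015 and 0.0015 m and value of joint spindle above 0.001 m and linear speed of nut below 0.01 m/s); the robot touches nothing.
It fails at once if the spindle is pushed down more than 5 mm (20 N) (value of joint spindle below -0.005 m).
It fails at once if the spindle is twisted more than 0.6 rad (0.9 N m) in its lock, either way (value of joint spindle_lock above 0.6 rad or value of joint spindle_lock below -0.6 rad).
It fails at once if another thing on the bench is moved more than 30 mm (distance of any of flux_jar, wax_block, charcoal_block, plaster_block, tweezers from where it was at the start of the episode above 0.03 m).
It also fails if it takes over 67 s, if anything falls off the work surface, if the arm or the gripper's body presses on something with over 40 N, if the wrist force passes 120 N, or if a joint passes its speed limit or range.

## Working session

There is one attempt and no reset: what is moved stays moved. The work goes in short steps, Python scripts to look and compute and a tool call to move; the robot and the scene stay as the last step left them, time stands still between calls to the robot, and variables do not carry over. Pictures are saved under pics/ and viewed, about 8 in all and at most 12, crops included, and the job is handed in when it is done.

Besides the shell and the picture viewer there is one more tool, called as a command line: name --argument value ..., lists and objects as JSON in quotes. play_rows: Moves the arm, as the interface text tells. Its arguments: {"type":"object","properties":{"series":{"type":"string"},"squeeze":{"type":"number"}},"required":["series"]}

```bash
mkdir -p pics; ls; cat > h.py <<'E'
import numpy as np, cv2
from bench import get_state, capture, camera_model, job_done
from scipy.spatial.transform import Rotation as R
def cloud(name):
    im,d=capture(name); m=camera_model(name)
    K=np.array(m['K']);D=np.array(m['distortion']);T=np.array(m['cam_to_world'])
    v,u=np.mgrid[:400,:640]
    p=cv2.undistortPoints(np.stack([u.ravel(),v.ravel()],1).astype(np.float64)[:,None],K,D)[:,0]
    z=d.ravel(); P=np.c_[p*z[:,None],z]@T[:3,:3].T+T[:3,3]
    P[z==0]=np.nan
    return im,P.reshape(400,640,3)
def save(n,im): cv2.imwrite('pics/'+n,im[...,::-1])
def rot(s): 
    q=s['eef_rot']; return R.from_quat([q[1],q[2],q[3],q[0]])
E
python3 - <<'E'
from h import *
s=get_state(); print(s)
im,P=cloud('top'); im2,P2=cloud('scene')
np.savez('a.npz',im=im,P=P,im2=im2,P2=P2)
save('a.png',im); save('b.png',im2)
for im,P in((im,P),(im2,P2)):
    hsv=cv2.cvtColor(im,cv2.COLOR_RGB2HSV)
    m=((hsv[...,0]<8)|(hsv[...,0]>172))&(hsv[...,1]>130)&(hsv[...,2]>60)
    n,l,st,c=cv2.connectedComponentsWithStats(m.astype(np.uint8))
    for i in range(1,n):
        if st[i,4]>40:
            q=P[l==i]; print(c[i],st[i],np.nanmin(q,0).round(3),np.nanmax(q,0).round(3))
E
```

```text
pics
{'time': 0.0, 'qpos': array([ 1.04921522,  0.62934175,  0.03842535,  1.51835629, -0.02699694,
        0.99630428, -0.0200005 ]), 'dq': array([0.00096055, 0.00026753, 0.00144337, 0.00057282, 0.00152426,
       0.00015774, 0.00158365]), 'joint_torque': array([-2.70620876e-05, -5.63389349e+01,  1.22637145e+00, -1.93444777e+01,
        1.09947912e-02,  1.04874949e-02,  5.43414103e-06]), 'ee_pos': array([ 0.28601458, -0.58336557,  0.40379506]), 'eef_rot': array([-9.19625454e-04,  9.74143020e-01,  2.25930257e-01, -2.22211633e-04]), 'force': array([0.19647346, 0.31690861, 0.0937842 ]), 'moment': array([-0.01260604,  0.01414745, -0.00143573]), 'finger_gap': 0.9998803479847739}
[403.87755102 112.34693878] [397 103  12  21  98] [ 0.852 -0.207 -0.005] [ 0.913 -0.179  0.015]
[525.45454545 109.32727273] [518 106  16   9  55] [ 0.803 -0.434  0.164] [ 0.819 -0.422  0.217]
[353.74666667 110.88      ] [344 109  21   5  75] [ 0.884 -0.09  -0.006] [ 0.901 -0.038  0.012]
[385.37383178 120.17757009] [379 109  16  22 107] [ 0.836 -0.167 -0.005] [ 0.897 -0.129  0.014]
[351.625 126.05 ] [342 122  21   
[... 1516 characters left out ...]
  8  45] [ 0.881 -0.088  0.   ] [ 0.893 -0.034  0.011]
[394.95607235 193.71834625] [385 182  20  24 387] [ 0.516 -0.32  -0.003] [ 0.619 -0.193  0.057]
[270.51923077 190.90384615] [262 187  17   7  52] [ 0.839 -0.079 -0.003] [ 0.859 -0.03   0.013]
[370.91203704 206.49074074] [364 195  15  21 216] [ 0.54  -0.212 -0.003] [ 0.618 -0.11   0.046]
[462.22535211 204.22535211] [448 199  29  12 142] [ 0.342 -0.33  -0.002] [ 0.429 -0.291  0.016]
[454.875      212.14705882] [441 206  29  12 136] [ 0.343 -0.284 -0.016] [ 0.419 -0.242  0.014]
[210.14910537 240.55864811] [195 214  32  55 503] [0.458 0.45  0.178] [0.522 0.464 0.265]
[318.5 270. ] [316 265   6  11  46] [0.48  0.184 0.021] [0.488 0.206 0.037]
```

```bash
python3 - <<'E'
from h import *
a=np.load('a.npz'); im,P,im2,P2=[a[k] for k in('im','P','im2','P2')]
z=cv2.resize(im[215:262,360:450],None,fx=8,fy=8,interpolation=cv2.INTER_CUBIC)
save('c.png',cv2.resize(im,(800,500))); save('d.png',z)
# nut top
for im,P in((im,P),(im2,P2)):
    hsv=cv2.cvtColor(im,cv2.COLOR_RGB2HSV)
    m=((hsv[...,0]<8)|(hsv[...,0]>172))&(hsv[...,1]>130)
    box=(abs(P[...,0]-.54)<.045)&(abs(P[...,1]+.227)<.045)&m
    for lo,hi in((.05,.06),(.028,.038),(.002,.008)):
        q=P[box&(P[...,2]>lo)&(P[...,2]<hi)][:,:2]
        if len(q)<5: continue
        w,v=np.linalg.eigh(np.cov(q.T)); r=cv2.minAreaRect(q.astype(np.float32)*1000)
        print(lo,len(q),q.mean(0).round(4),np.sqrt(w).round(4),np.arctan2(v[1,1],v[0,1]),r)
    # lap: disc height
    d=(abs(P[...,2]-.056)<.004)&(P[...,0]>.4)&(P[...,0]<.9)&(P[...,1]>-.1)&(P[...,1]<.45)
    n,l,st,c=cv2.connectedComponentsWithStats(d.astype(np.uint8)); i=1+st[1:,4].argmax()
    q=P[l==i][:,:2]; ctr,rad=cv2.minEnclosingCircle(q.astype(np.float32)); print('disc',len(q),q.mean(0),ctr,rad,st[i])
    s=(np.hypot(P[...,0]-ctr[0],P[...,1]-ctr[1])<.04)&(P[...,2]>.062)&(P[...,2]<.09)
    q=P[s]; print('spindle',len(q),q.mean(0),q.max(0)); t=P[s&(P[...,2]>.075)]; print(t.mean(0),len(t))
E
```

```text
0.05 113 [ 0.5409 -0.222 ] [0.0042 0.0126] -2.586420289385108 ((541.2882080078125, -222.22947692871094), (43.63365936279297, 14.741451263427734), 30.70218276977539)
0.028 146 [ 0.5394 -0.2189] [0.0104 0.0142] 2.1479101549079713 ((542.43798828125, -221.53550720214844), (42.683868408203125, 45.11713790893555), 47.611934661865234)
0.002 39 [ 0.5352 -0.208 ] [0.0084 0.0169] -2.779708880507682 ((538.46923828125, -212.79446411132812), (50.30330276489258, 30.283809661865234), 17.673465728759766)
disc 2854 [0.58783372 0.15756279] (0.587550163269043, 0.15857400000095367) 0.07615853101015091 [ 235  195   63   64 2854]
spindle 147 [0.5878983  0.15743303 0.07141994] [0.60409761 0.17222253 0.08198528]
[0.58888988 0.15807873 0.07811209] 40
0.05 47 [ 0.5384 -0.2185] [0.0035 0.0123] -2.535332059808027 ((539.656005859375, -218.69683837890625), (38.333274841308594, 12.971165657043457), 33.88747787475586)
0.028 79 [ 0.5353 -0.2103] [0.0064 0.012 ] -2.58637638910602 ((535.1281127929688, -209.83724975585938), (42.9099006652832, 24.405818939208984), 32.38404083251953)
0.002 45 [ 0.534 -0.207] [0.008 0.015] -2.609269153685153 ((536.572265625, -210.55271911621094), (47.187320709228516, 34.4710578918457), 26.102569580078125)
disc 1881 [0.58156987 0.16619276] (0.5875270366668701, 0.1599583774805069) 0.07707849144935608 [ 257  219   69   38 1881]
spindle 137 [0.58383405 0.16326194 0.07178359] [0.60360437 0.17593678 0.08303232]
[0.58602858 0.16186664 0.07870063] 36
```

View pics/c.png

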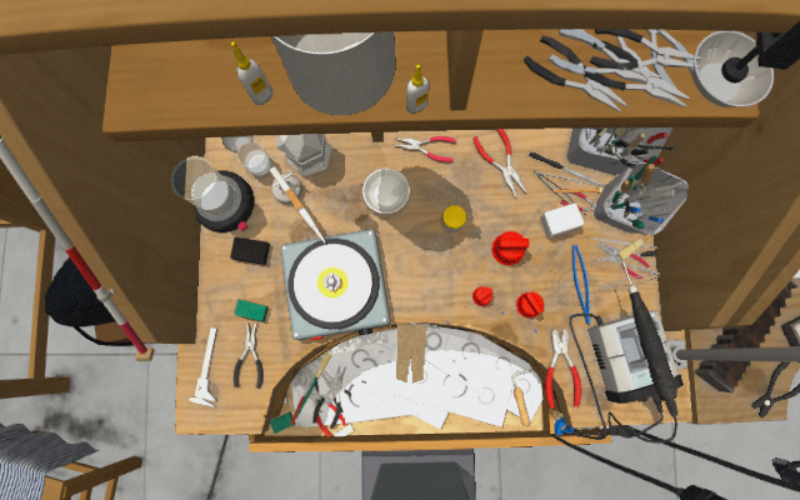

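View pics/d.png

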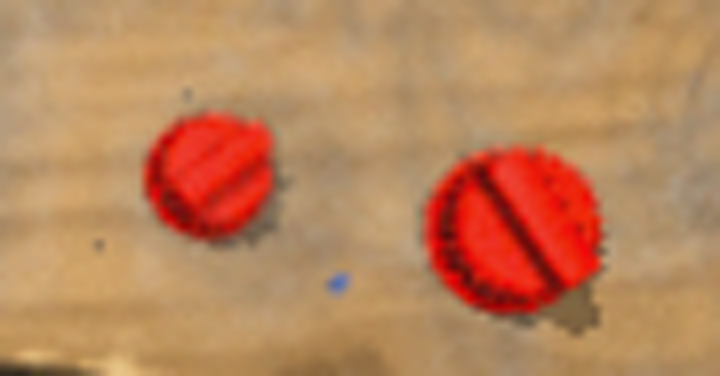

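```bash
cat >> h.py <<'E'
def st(x=None,y=None,z=None,yaw=None):
    s=get_state(); r=rot(s).as_matrix(); p=s['ee_pos']; yw=np.arctan2(r[1,0],r[0,0])
    print('t',round(s['time'],2),'p',p.round(4),'yaw',yw.round(4),'zaxis',r[:,2].round(4),'gap',round(s['finger_gap'],3),'F',s['force'].round(2),'M',s['moment'].round(3),'q7',s['qpos'][6].round(3),'q',s['qpos'].round(2))
    if x is not None:
        d=r.T@(np.array([x,y,z])-p); print('shift cm',(100*d).round(2), 'turnz',(yw-yaw).round(3) if yaw is not None else '')
E
python3 - <<'E'
from h import *
st(.541,-.2215,.25,.545)
a=np.load('a.npz')
for P in(a['P'],a['P2']):
    for x0 in np.arange(.2,.62,.06):
        print(round(x0,2),[ (lambda m:round(float(P[m][:,2].max()),2) if m.any() else None)((P[...,0]>x0)&(P[...,0]<x0+.06)&(P[...,1]>y0)&(P[...,1]<y0+.06)&(P[...,2]<.38)) for y0 in np.arange(-.7,-.15,.06)])
E
```

```text
t 0.1 p [ 0.286  -0.5834  0.4039] yaw 0.4558 zaxis [-8.0e-04  1.5e-03 -1.0e+00] gap 1.002 F [0.25 0.34 0.17] M [-0.03   0.002  0.02 ] q7 -0.02 q [ 1.05  0.63  0.04  1.52 -0.03  1.   -0.02]
shift cm [ 38.83 -21.25  15.42] turnz -0.089
0.2 [None, None, 0.33, 0.36, -0.18, 0.37, 0.38, -0.18, -0.18, -0.18]
0.26 [0.02, 0.01, 0.33, 0.35, 0.16, 0.38, 0.37, -0.24, -0.25, -0.26]
0.32 [0.02, 0.06, 0.06, 0.03, 0.17, 0.16, 0.02, 0.02, -0.25, -0.26]
0.38 [0.01, 0.06, 0.06, 0.38, 0.17, 0.17, 0.1, 0.01, -0.26, -0.26]
0.44 [0.06, 0.06, 0.2, 0.38, 0.17, 0.17, 0.11, 0.02, 0.0, 0.0]
0.5 [0.06, None, 0.31, 0.31, 0.13, 0.17, 0.02, 0.06, 0.06, 0.05]
0.56 [None, None, 0.35, 0.38, 0.02, 0.15, 0.02, 0.04, 0.06, 0.05]
0.2 [-0.79, 0.37, 0.38, 0.38, -0.19, 0.38, 0.38, -0.18, -0.18, -0.18]
0.26 [0.01, 0.28, 0.38, 0.36, 0.15, 0.38, 0.38, -0.24, -0.25, -0.26]
0.32 [0.01, 0.06, 0.38, 0.03, 0.17, 0.16, 0.02, 0.01, -0.25, -0.26]
0.38 [0.05, 0.06, 0.06, 0.38, 0.17, 0.17, 0.1, 0.01, 0.0, -0.26]
0.44 [0.05, 0.06, 0.2, 0.38, 0.17, 0.17, 0.11, 0.02, 0.0, 0.0]
0.5 [None, None, 0.31, 0.31, 0.12, 0.17, 0.03, 0.06, 0.06, 0.05]
0.56 [None, 0.37, 0.38, 0.38, 0.02, 0.15, 0.01, 0.0, 0.05, 0.05]
```

play_rows --series "0 0 0 2.5 -3.9 0 0.6; 0 0 0 2.5 -3.9 0 0.2; 0 0 0 2.5 -3.9 0 0.2; 0 0 0 2.5 -3.9 0 0.2; 0 0 0 2.5 -3.9 0 0.2" --squeeze 25

```text
time: 0.72
ee_pos: [0.3125, -0.3519, 0.4045]
eef_rot: [-0.0, 0.974, 0.226, -0.0]
force: [1.4, -0.1, -0.3]
finger_gap: 0.601
```

play_rows --series "0 0 0 5.2 -0.3 1.5 0.2; 0 0 0 5.2 -0.3 3 0.2; 0 0 0 5.2 -0.3 3 0.2; 0 0 0 5.2 -0.3 3 0.2; 0 0 -0.089 4 -0.3 2 0.2"

```text
time: 1.35
ee_pos: [0.5302, -0.2289, 0.2779]
eef_rot: [-0.001, 0.963, 0.271, -0.0]
force: [-0.5, -0.5, -0.3]
finger_gap: 0.597
```

```bash
python3 -c "
from h import *
st(.541,-.2215,.23,.545)"
```

```text
t 1.35 p [ 0.5302 -0.2289  0.2779] yaw 0.5489 zaxis [-0.0013  0.001  -1.    ] gap 0.597 F [-0.48 -0.53 -0.26] M [-0.068  0.027 -0.003] q7 -0.666 q [ 0.36  0.69 -0.    1.83  0.    0.62 -0.67]
shift cm [ 1.31 -0.06  4.79] turnz 0.004
```

play_rows --series "0 0 0 1.3 -0.1 2.5 0.2; 0 0 0 0 0 3 0.2; 0 0 0 0 0 1.2 0.2; 0 0 0 0 0 0 0.2"

```text
time: 1.85
ee_pos: [0.5388, -0.2235, 0.2121]
eef_rot: [-0.0, 0.963, 0.269, -0.001]
force: [0.2, 0.5, -0.7]
finger_gap: 0.599
```

```bash
python3 -c "
from h import *
st(.541,-.2215,.2105,.545)
im,P=cloud('top'); im2,P2=cloud('scene')
a=cv2.resize(im[180:280,350:480],None,fx=5,fy=5);b=cv2.resize(im2[140:240,330:460],None,fx=5,fy=5)
save('e.png',cv2.resize(np.hstack([a,b]),(800,308)))
"
```

```text
t 1.85 p [ 0.5388 -0.2235  0.2121] yaw 0.5443 zaxis [-1.8e-03  5.0e-04 -1.0e+00] gap 0.599 F [ 0.19  0.5  -0.66] M [-0.037 -0.006 -0.027] q7 -0.684 q [ 0.35  0.8  -0.    1.85  0.    0.5  -0.68]
shift cm [ 0.29 -0.05  0.16] turnz -0.001
```

View pics/e.png

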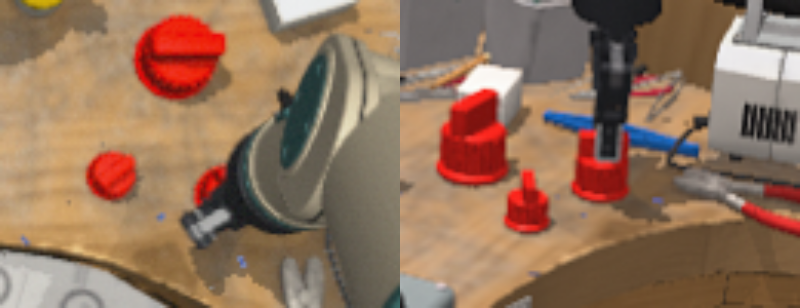

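play_rows --series "0 0 0 0.3 0 0.1 0.2; 0 0 0 0 0 0 -1; 0 0 0 0 0 0 -1; 0 0 0 0 0 0 -1; 0 0 0 0 0 0 -1" --squeeze 30

```text
time: 2.58
ee_pos: [0.542, -0.2218, 0.2121]
eef_rot: [0.0, 0.963, 0.269, 0.0]
force: [0.2, -0.5, 2.4]
finger_gap: 0.156
```

play_rows --series "0 0 0 0 0 0 -1; 0 0 0 0 0 0 -1;0 0 0 0 0 -0.5 -1;0 0 0 0 0 -1.5 -1; 0 0 0 0 0 -1 -1"

```text
time: 3.2
ee_pos: [0.5419, -0.2218, 0.2428]
eef_rot: [0.0, 0.963, 0.269, 0.0]
force: [0.5, 0.0, -1.3]
finger_gap: 0.155
```

```bash
python3 -c "
from h import *
st(.588,.159,.36,1.5)
im,P=cloud('scene');im2,P2=cloud('top')
save('f.png',np.hstack([cv2.resize(im[130:230,330:460],(400,308)),cv2.resize(im2[180:280,350:480],(400,308))]))
hsv=cv2.cvtColor(im,cv2.COLOR_RGB2HSV)
m=((hsv[...,0]<8)|(hsv[...,0]>172))&(hsv[...,1]>130)
b=(abs(P[...,0]-.54)<.045)&(abs(P[...,1]+.222)<.045)&m&(P[...,2]>.01)
q=P[b];print(len(q),q.min(0),q.max(0))
"
```

```text
t 3.2 p [ 0.5419 -0.2218  0.2428] yaw 0.5448 zaxis [ 6.e-04 -3.e-04 -1.e+00] gap 0.155 F [ 0.51  0.05 -1.33] M [-0.021 -0.015 -0.01 ] q7 -0.686 q [ 0.34  0.75 -0.    1.83  0.    0.56 -0.69]
shift cm [ 23.68 -30.17 -11.73] turnz -0.955
292 [ 0.51504124 -0.23598624  0.03142686] [ 0.56184778 -0.19396985  0.08713712]
```

View pics/f.png

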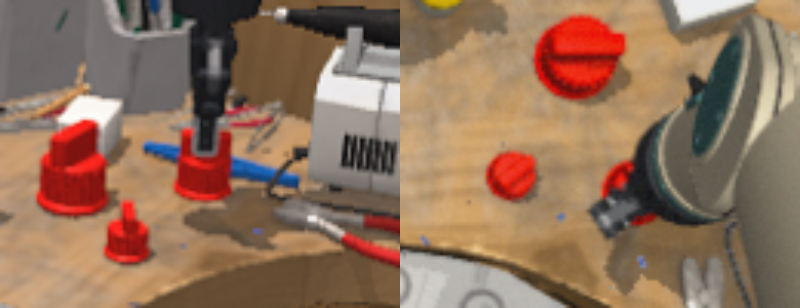

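play_rows --series "0 0 0 0 0 -5 -1; 0 0 0 0.5 -0.6 -4 -1; 0 0 0 3 -4 0 -1; 0 0 0 3.2 -4.1 0 -1; 0 0 0 3.2 -4.1 0 -1"

```text
time: 3.92
ee_pos: [0.56, -0.0595, 0.3319]
eef_rot: [-0.0, 0.963, 0.269, 0.0]
force: [0.0, 0.1, -2.3]
finger_gap: 0.157
```

play_rows --series "0 0 0 3.2 -4.1 0 -1; 0 0 0 3.2 -4.1 0 -1; 0 0 0 3.2 -4.1 0 -1; 0 0 0 3.2 -4.1 0 -1; 0 0 0 1 -1.2 0 -1"

```text
time: 4.55
ee_pos: [0.5864, 0.166, 0.3315]
eef_rot: [-0.001, 0.962, 0.272, 0.0]
force: [-0.7, -0.3, -1.4]
finger_gap: 0.157
```

play_rows --series "0 0 -0.18 0 0 0 -1; 0 0 -0.18 0 0 0 -1; 0 0 -0.18 0 0 0 -1; 0 0 -0.18 0 0 0 -1; 0 0 -0.18 0 0 0 -1"

```text
time: 5.18
ee_pos: [0.5869, 0.1599, 0.3315]
eef_rot: [0.0, 0.749, 0.663, -0.001]
force: [-0.2, -0.0, -1.2]
finger_gap: 0.156
```

play_rows --series "0 0 -0.05 0 0 0 -1; 0 0 0 0 0 0 -1"

```text
time: 5.42
ee_pos: [0.587, 0.1599, 0.3315]
eef_rot: [0.0, 0.734, 0.679, -0.0]
force: [0.1, 0.2, -1.4]
finger_gap: 0.153
```

```bash
python3 -c "
from h import *
st(.588,.159,.31,1.5)"
```

```text
t 5.42 p [0.587  0.1599 0.3315] yaw 1.4928 zaxis [-5.e-04 -7.e-04 -1.e+00] gap 0.153 F [ 0.08  0.24 -1.4 ] M [-0.007 -0.052  0.018] q7 -0.567 q [-0.17  0.66 -0.23  1.71  0.2   0.8  -0.57]
shift cm [-0.08  0.11  2.15] turnz -0.007
```

play_rows --series "0 0 0 -0.1 0.1 1.5 -1; 0 0 0 0 0 1.5 -1; 0 0 0 0 0 0.2 -1; 0 0 0 0 0 0 -1"

```text
time: 5.92
ee_pos: [0.5878, 0.1601, 0.2992]
eef_rot: [-0.0, 0.733, 0.68, -0.0]
force: [-0.8, -0.3, -1.0]
finger_gap: 0.155
```

```bash
python3 -c "
from h import *
st(.588,.159,.297,1.5)
im,P=cloud('scene');im2,P2=cloud('top')
save('g.png',np.hstack([cv2.resize(im[170:270,240:370],(400,308)),cv2.resize(im2[175:275,200:330],(400,308))]))
for im,P in((im,P),(im2,P2)):
  hsv=cv2.cvtColor(im,cv2.COLOR_RGB2HSV)
  m=((hsv[...,0]<8)|(hsv[...,0]>172))&(hsv[...,1]>130)
  b=(np.hypot(P[...,0]-.588,P[...,1]-.159)<.045)&m
  for lo,hi in((.083,.093),(.095,.117)):
    q=P[b&(P[...,2]>lo)&(P[...,2]<hi)]
    if len(q)<6: continue
    rr=.026 if lo<.09 else .022
    from scipy.optimize import least_squares
    f=least_squares(lambda c:np.hypot(q[:,0]-c[0],q[:,1]-c[1])-rr,[.588,.159],loss='soft_l1',f_scale=.001)
    print(lo,len(q),f.x.round(4),np.abs(f.fun).mean().round(4),q.min(0).round(4),q.max(0).round(4))
"
```

```text
t 5.92 p [0.5878 0.1601 0.2992] yaw 1.4949 zaxis [-8.e-04 -2.e-04 -1.e+00] gap 0.155 F [-0.78 -0.29 -0.97] M [0.024 0.029 0.009] q7 -0.577 q [-0.18  0.7  -0.22  1.73  0.21  0.73 -0.58]
shift cm [-0.11  0.03  0.22] turnz -0.005
0.083 43 [0.5876 0.1582] 0.0014 [0.5603 0.1548 0.0883] [0.6049 0.185  0.0929]
0.095 201 [0.5873 0.1599] 0.0012 [0.561  0.1485 0.0952] [0.6032 0.1843 0.117 ]
0.083 7 [0.5861 0.1602] 0.0003 [0.5774 0.1339 0.089 ] [0.603  0.1409 0.092 ]
0.095 16 [0.5881 0.1577] 0.0004 [0.5792 0.1354 0.0956] [0.6023 0.1405 0.1168]
```

View pics/g.png

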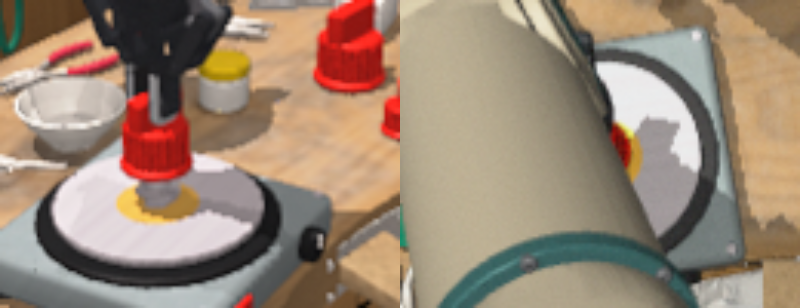

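play_rows --series "0 0 0 -0.05 0 0.8 -1; 0 0 0 0 0 0.6 -1; 0 0 0 0 0 0.4 -1; 0 0 0 0 0 0.1 -1; 0 0 0 0 0 0 -1"

```text
time: 6.65
ee_pos: [0.5879, 0.1595, 0.2807]
eef_rot: [-0.0, 0.733, 0.68, 0.0]
force: [-0.4, 0.0, -1.2]
finger_gap: 0.152
```

play_rows --series "0 0 0 0 0 0.15 -1; 0 0 0 0 0 0.1 -1; 0 0 0 0 0 0 -1"

```text
time: 7.02
ee_pos: [0.5878, 0.1595, 0.2782]
eef_rot: [0.0, 0.733, 0.68, 0.0]
force: [-0.1, 0.5, -0.9]
finger_gap: 0.155
```

play_rows --series "0 0 0 0 0 0.1 -1; 0 0 0 0 0 0.05 -1; 0 0 0 0 0 0 -1"

```text
time: 7.4
ee_pos: [0.5878, 0.1595, 0.2767]
eef_rot: [0.0, 0.733, 0.68, -0.0]
force: [0.4, 0.2, -1.7]
finger_gap: 0.16
```

play_rows --series "0 0 0 0 0 0.1 -1; 0 0 0 0 0 0.05 -1; 0 0 0 0 0 0 -1"

```text
time: 7.78
ee_pos: [0.5878, 0.1595, 0.2752]
eef_rot: [-0.0, 0.733, 0.68, -0.0]
force: [-0.6, 0.1, -1.0]
finger_gap: 0.153
```

play_rows --series "0 0 0 0 0 0.1 -1; 0 0 0 0 0 0.05 -1; 0 0 0 0 0 0 -1"

```text
time: 8.15
ee_pos: [0.5879, 0.1595, 0.274]
eef_rot: [0.0, 0.733, 0.68, 0.0]
force: [0.3, -0.4, 2.0]
finger_gap: 0.157
```

play_rows --series "0 0 -0.15 0 0 -0.035 -1; 0 0 -0.15 0 0 -0.035 -1; 0 0 0 0 0 0 -1"

```text
time: 8.52
ee_pos: [0.588, 0.1594, 0.2746]
eef_rot: [-0.0, 0.624, 0.781, 0.0]
force: [-0.2, 0.0, 2.7]
finger_gap: 0.155
```

```bash
python3 -c "
from h import *
st()"
```

```text
t 8.53 p [0.588  0.1594 0.2746] yaw 1.7931 zaxis [ 4.e-04  7.e-04 -1.e+00] gap 0.155 F [-0.16  0.02  2.71] M [0.031 0.125 0.036] q7 -0.364 q [-0.13  0.75 -0.29  1.74  0.31  0.7  -0.36]
```

play_rows --series "0 0 -0.15 0 0 -0.035 -1; 0 0 -0.15 0 0 -0.035 -1; 0 0 0 0 0 0 -1"

```text
time: 8.9
ee_pos: [0.5879, 0.1594, 0.2753]
eef_rot: [-0.0, 0.502, 0.865, 0.0]
force: [-1.4, -0.3, 2.5]
finger_gap: 0.158
```

play_rows --series "0 0 -0.15 0 0 -0.035 -1; 0 0 0 0 0 0 -1"

```text
time: 9.15
ee_pos: [0.5879, 0.1594, 0.2755]
eef_rot: [-0.0, 0.436, 0.9, 0.0]
force: [-0.4, -0.2, 3.7]
finger_gap: 0.156
```

play_rows --series "0 0 -0.15 0 0 -0.035 -1; 0 0 0 0 0 0 -1"

```text
time: 9.4
ee_pos: [0.5882, 0.1597, 0.2759]
eef_rot: [0.0, 0.367, 0.93, 0.001]
force: [0.3, 1.5, 1.9]
finger_gap: 0.155
```

play_rows --series "0 0 -0.12 0 0 -0.03 -1; 0 0 0 0 0 0 -1"

```text
time: 9.65
ee_pos: [0.5875, 0.1592, 0.2756]
eef_rot: [-0.001, 0.311, 0.95, -0.0]
force: [-1.2, -0.4, -2.3]
finger_gap: 0.15
```

```bash
python3 -c "
from h import *
st()"
```

```text
t 9.65 p [0.5875 0.1592 0.2756] yaw 2.5092 zaxis [-1.5e-03 -5.0e-04 -1.0e+00] gap 0.15 F [-1.21 -0.37 -2.33] M [0.013 0.062 0.021] q7 0.184 q [-0.02  0.77 -0.49  1.74  0.5   0.76  0.18]
```

play_rows --series "0 0 -0.1 0 0 0.1 -1; 0 0 0 0 0 0.15 -1; 0 0 0 0 0 0 -1"

```text
time: 10.02
ee_pos: [0.5876, 0.1593, 0.2732]
eef_rot: [-0.0, 0.262, 0.965, -0.0]
force: [0.8, -0.1, -0.9]
finger_gap: 0.156
```

play_rows --series "0 0 0 0 0 0.15 -1; 0 0 0 0 0 0 -1"

```text
time: 10.28
ee_pos: [0.5878, 0.1595, 0.272]
eef_rot: [-0.0, 0.261, 0.965, -0.0]
force: [-0.6, 0.3, -0.9]
finger_gap: 0.153
```

play_rows --series "0 0 0 0 0 0.12 -1; 0 0 0 0 0 0 -1"

```text
time: 10.52
ee_pos: [0.5878, 0.1595, 0.2708]
eef_rot: [-0.0, 0.261, 0.965, -0.0]
force: [0.1, -0.0, -1.3]
finger_gap: 0.153
```

play_rows --series "0 0 0 0 0 0.08 -1; 0 0 0 0 0 0 -1"

```text
time: 10.78
ee_pos: [0.5879, 0.1595, 0.2702]
eef_rot: [0.0, 0.26, 0.966, 0.0]
force: [-0.3, 0.2, -0.8]
finger_gap: 0.158
```

play_rows --series "0 0 0 0 0 0.06 -1; 0 0 0 0 0 0 -1"

```text
time: 11.02
ee_pos: [0.5879, 0.1596, 0.2697]
eef_rot: [0.0, 0.26, 0.966, 0.0]
force: [0.3, -0.2, 0.9]
finger_gap: 0.157
```

```bash
python3 -c "
from h import *
st()"
```

```text
t 11.03 p [0.5879 0.1596 0.2697] yaw 2.6148 zaxis [ 3.e-04  1.e-04 -1.e+00] gap 0.157 F [ 0.3  -0.16  0.86] M [-0.013  0.017  0.01 ] q7 0.262 q [-0.    0.79 -0.51  1.74  0.53  0.75  0.26]
```

play_rows --series "0 0 0.15 0 0 0.035 -1; 0 0 0.15 0 0 0.035 -1; 0 0 0 0 0 0 -1"

```text
time: 11.4
ee_pos: [0.5879, 0.1598, 0.2691]
eef_rot: [0.0, 0.401, 0.916, 0.0]
force: [-0.3, 0.2, 1.2]
finger_gap: 0.155
```

```bash
python3 -c "
from h import *
st()"
```

```text
t 11.4 p [0.5879 0.1598 0.2691] yaw 2.3166 zaxis [ 6.e-04 -1.e-04 -1.e+00] gap 0.155 F [-0.31  0.23  1.19] M [ 0.128 -0.038 -0.006] q7 0.029 q [-0.05  0.77 -0.43  1.74  0.45  0.73  0.03]
```

play_rows --series "0 0 0.15 0 0 0.035 -1; 0 0 0.15 0 0 0.035 -1; 0 0 0 0 0 0 -1"

```text
time: 11.78
ee_pos: [0.5878, 0.1597, 0.2682]
eef_rot: [0.0, 0.532, 0.847, 0.0]
force: [-0.1, 0.4, 1.1]
finger_gap: 0.154
```

```bash
python3 -c "
from h import *
st()"
```

```text
t 11.78 p [0.5878 0.1597 0.2682] yaw 2.0188 zaxis [ 2.e-04 -1.e-04 -1.e+00] gap 0.154 F [-0.07  0.38  1.11] M [ 0.096 -0.035  0.027] q7 -0.199 q [-0.1   0.76 -0.35  1.74  0.37  0.7  -0.2 ]
```

play_rows --series "0 0 0.15 0 0 0.03 -1; 0 0 0.15 0 0 0.02 -1; 0 0 0 0 0 0 -1"

```text
time: 12.15
ee_pos: [0.588, 0.1594, 0.2681]
eef_rot: [0.0, 0.653, 0.758, 0.0]
force: [-0.5, -1.0, 4.1]
finger_gap: 0.156
```

```bash
python3 -c "
from h import *
st()"
```

```text
t 12.15 p [0.588  0.1594 0.2681] yaw 1.7196 zaxis [ 7.e-04 -6.e-04 -1.e+00] gap 0.156 F [-0.49 -1.01  4.11] M [-0.255  0.071 -0.044] q7 -0.423 q [-0.15  0.75 -0.27  1.75  0.29  0.68 -0.42]
```

play_rows --series "0 0 0.15 0 0 -0.04 -1; 0 0 0.15 0 0 0 -1; 0 0 0.15 0 0 0 -1; 0 0 0 0 0 0 -1"

```text
time: 12.65
ee_pos: [0.5877, 0.1596, 0.2681]
eef_rot: [0.0, 0.805, 0.593, -0.0]
force: [-0.3, -1.4, 3.8]
finger_gap: 0.155
```

```bash
python3 -c "
from h import *
st()"
```

```text
t 12.65 p [0.5877 0.1596 0.2681] yaw 1.2706 zaxis [-2.e-04 -3.e-04 -1.e+00] gap 0.155 F [-0.29 -1.45  3.84] M [-0.15   0.195 -0.013] q7 -0.755 q [-0.22  0.74 -0.14  1.75  0.16  0.66 -0.75]
```

play_rows --series "0 0 0.15 0 0 -0.02 -1; 0 0 0.15 0 0 0 -1; 0 0 0.15 0 0 0 -1; 0 0 0 0 0 0 -1" --squeeze 45

```text
time: 13.15
ee_pos: [0.5878, 0.1594, 0.2682]
eef_rot: [0.0, 0.917, 0.399, -0.0]
force: [-0.0, -1.7, 3.0]
finger_gap: 0.151
```

```bash
python3 -c "
from h import *
st()"
```

```text
t 13.15 p [0.5878 0.1594 0.2682] yaw 0.8207 zaxis [-3.e-04 -5.e-04 -1.e+00] gap 0.151 F [-0.03 -1.71  2.96] M [-0.212  0.106 -0.022] q7 -1.081 q [-0.3   0.74 -0.02  1.75  0.02  0.65 -1.08]
```

play_rows --series "0 0 0.15 0 0 -0.02 -1; 0 0 0.15 0 0 0 -1; 0 0 0.15 0 0 0 -1; 0 0 0 0 0 0 -1"

```text
time: 13.65
ee_pos: [0.5876, 0.1595, 0.2681]
eef_rot: [0.0, 0.983, 0.184, -0.0]
force: [-1.1, -1.1, 1.9]
finger_gap: 0.149
```

```bash
python3 -c "
from h import *
st()"
```

```text
t 13.65 p [0.5876 0.1595 0.2681] yaw 0.3709 zaxis [-8.e-04 -4.e-04 -1.e+00] gap 0.149 F [-1.08 -1.11  1.87] M [-0.119  0.108 -0.038] q7 -1.405 q [-0.38  0.74  0.1   1.75 -0.12  0.65 -1.41]
```

play_rows --series "0 0 0.15 0 0 0 -1; 0 0 0.15 0 0 0 -1; 0 0 0 0 0 0 -1"

```text
time: 14.02
ee_pos: [0.5877, 0.1594, 0.2681]
eef_rot: [0.0, 0.999, 0.035, -0.0]
force: [-0.5, -1.8, 2.0]
finger_gap: 0.152
```

```bash
python3 -c "
from h import *
st()"
```

```text
t 14.03 p [0.5877 0.1594 0.2681] yaw 0.071 zaxis [-5.e-04 -5.e-04 -1.e+00] gap 0.152 F [-0.5  -1.82  2.02] M [-0.2    0.014  0.052] q7 -1.621 q [-0.43  0.75  0.19  1.75 -0.21  0.66 -1.62]
```

play_rows --series "0 0 0.15 0 0 0 -1; 0 0 0.1 0 0 0 -1; 0 0 0 0 0 0 -1"

```text
time: 14.4
ee_pos: [0.5882, 0.1598, 0.2681]
eef_rot: [-0.0, 0.996, -0.09, 0.0]
force: [2.2, -0.1, -1.2]
finger_gap: 0.148
```

```bash
python3 -c "
from h import *
st(); st()
im,P=capture('scene'); save('h.png',cv2.resize(im[170:270,240:370],(650,500))); st()"
```

```text
t 14.4 p [0.5882 0.1598 0.2681] yaw -0.1793 zaxis [ 9.e-04  2.e-04 -1.e+00] gap 0.148 F [ 2.18 -0.08 -1.16] M [ 0.102 -0.446 -0.075] q7 -1.802 q [-0.47  0.76  0.26  1.76 -0.29  0.66 -1.8 ]
t 14.4 p [0.5882 0.1598 0.2681] yaw -0.1793 zaxis [ 9.e-04  2.e-04 -1.e+00] gap 0.148 F [ 2.18 -0.08 -1.16] M [ 0.102 -0.446 -0.075] q7 -1.802 q [-0.47  0.76  0.26  1.76 -0.29  0.66 -1.8 ]
t 14.45 p [0.5882 0.1597 0.2681] yaw -0.1797 zaxis [ 9.e-04  4.e-04 -1.e+00] gap 0.149 F [ 2.19 -0.3  -1.37] M [ 0.148 -0.446  0.009] q7 -1.803 q [-0.47  0.76  0.26  1.76 -0.29  0.66 -1.8 ]
```

View pics/h.png

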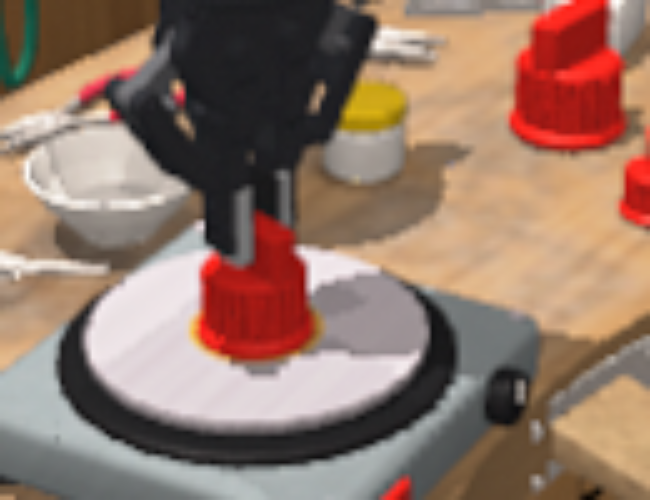

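play_rows --series "0 0 0.12 0 0 0 -1; 0 0 0.12 0 0 0 -1; 0 0 0 0 0 0 -1; 0 0 0 0 0 0 -1"

```text
time: 14.95
ee_pos: [0.5881, 0.1595, 0.2682]
eef_rot: [-0.0, 0.978, -0.209, 0.0]
force: [3.0, -0.8, -4.2]
finger_gap: 0.152
```

```bash
python3 -c "
from h import *
st();capture('top');st()"
```

```text
t 14.95 p [0.5881 0.1595 0.2682] yaw -0.4217 zaxis [ 6.e-04  1.e-04 -1.e+00] gap 0.152 F [ 2.99 -0.75 -4.24] M [-0.007 -0.693  0.122] q7 -1.978 q [-0.51  0.77  0.32  1.76 -0.36  0.68 -1.98]
t 15.0 p [0.5881 0.1595 0.2682] yaw -0.4223 zaxis [ 6.e-04  1.e-04 -1.e+00] gap 0.15 F [ 3.35 -0.22 -4.31] M [ 0.086 -0.733  0.154] q7 -1.979 q [-0.51  0.77  0.32  1.76 -0.36  0.68 -1.98]
```

play_rows --series "0 0 0 0 0 0.05 -1; 0 0 0 0 0 0 -1; 0 0 0 0 0 0 -1"

```text
time: 15.38
ee_pos: [0.588, 0.1595, 0.2681]
eef_rot: [-0.0, 0.978, -0.211, 0.0]
force: [2.4, -1.1, -1.7]
finger_gap: 0.152
```

```bash
python3 -c "
from h import *
st()"
```

```text
t 15.38 p [0.588  0.1595 0.2681] yaw -0.4248 zaxis [ 8.e-04  1.e-04 -1.e+00] gap 0.152 F [ 2.42 -1.08 -1.73] M [-0.027 -0.667  0.243] q7 -1.98 q [-0.51  0.77  0.32  1.76 -0.36  0.68 -1.98]
```

play_rows --series "0 0 0.1 0 0 0 -1; 0 0 0.05 0 0 0 -1; 0 0 0 0 0 0 -1; 0 0 0 0 0 0 -1"

```text
time: 15.88
ee_pos: [0.588, 0.1593, 0.2681]
eef_rot: [-0.0, 0.959, -0.283, 0.0]
force: [3.1, -0.6, 1.0]
finger_gap: 0.148
```

```bash
python3 -c "
from h import *
for i in range(4): st();capture('top')"
```

```text
t 15.88 p [0.588  0.1593 0.2681] yaw -0.5748 zaxis [ 6.e-04 -0.e+00 -1.e+00] gap 0.148 F [ 3.1  -0.64  0.98] M [-0.169 -0.63   0.117] q7 -2.09 q [-0.53  0.77  0.37  1.76 -0.41  0.69 -2.09]
t 15.93 p [0.588  0.1594 0.2681] yaw -0.5749 zaxis [ 6.e-04  1.e-04 -1.e+00] gap 0.151 F [ 3.46 -1.04  1.05] M [-0.161 -0.659  0.092] q7 -2.09 q [-0.53  0.77  0.37  1.76 -0.41  0.69 -2.09]
t 15.97 p [0.588  0.1593 0.2681] yaw -0.575 zaxis [ 6.e-04  0.e+00 -1.e+00] gap 0.154 F [ 2.69 -1.26  0.87] M [-0.224 -0.692  0.132] q7 -2.09 q [-0.53  0.77  0.37  1.76 -0.41  0.68 -2.09]
t 16.02 p [0.588  0.1594 0.2681] yaw -0.575 zaxis [ 5.e-04  0.e+00 -1.e+00] gap 0.149 F [ 2.67 -0.99  1.18] M [-0.169 -0.669  0.09 ] q7 -2.09 q [-0.53  0.77  0.37  1.76 -0.41  0.69 -2.09]
```

play_rows --series "0 0 0.1 0 0 0 -1; 0 0 0.1 0 0 0 -1; 0 0 0 0 0 0 -1; 0 0 0 0 0 0 -1"

```text
time: 16.58
ee_pos: [0.5881, 0.1593, 0.2681]
eef_rot: [-0.0, 0.926, -0.378, 0.0]
force: [3.6, -1.1, 1.4]
finger_gap: 0.149
```

```bash
python3 -c "
from h import *
for i in range(3): st();im,_=capture('scene')
save('i.png',cv2.resize(im[170:270,240:370],(650,500)))"
```

```text
t 16.57 p [0.5881 0.1593 0.2681] yaw -0.7743 zaxis [ 1.e-03  1.e-04 -1.e+00] gap 0.149 F [ 3.62 -1.09  1.43] M [-0.242 -0.89  -0.02 ] q7 -2.237 q [-0.56  0.78  0.42  1.76 -0.46  0.7  -2.24]
t 16.62 p [0.5881 0.1593 0.2681] yaw -0.7745 zaxis [ 1.e-03  1.e-04 -1.e+00] gap 0.153 F [ 3.55 -1.18  1.52] M [-0.234 -0.937 -0.046] q7 -2.237 q [-0.56  0.78  0.42  1.76 -0.46  0.7  -2.24]
t 16.68 p [0.5881 0.1593 0.2681] yaw -0.7746 zaxis [ 1.e-03  2.e-04 -1.e+00] gap 0.15 F [ 3.49 -1.82  1.13] M [-0.273 -0.918 -0.038] q7 -2.237 q [-0.56  0.78  0.42  1.76 -0.46  0.7  -2.24]
```

View pics/i.png

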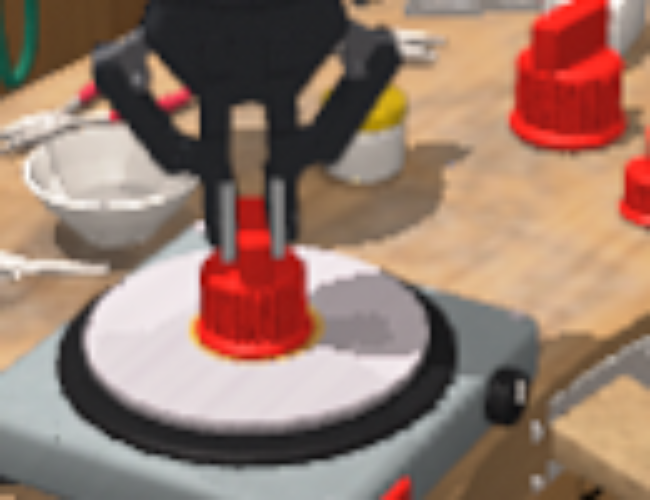

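play_rows --series "0 0 0.08 0 0 0 -1"

```text
time: 16.85
ee_pos: [0.5881, 0.1593, 0.2681]
eef_rot: [-0.0, 0.91, -0.415, 0.0]
force: [4.4, -2.9, 1.2]
finger_gap: 0.148
```

```bash
python3 -c "
from h import *
st()
for i in range(2): capture('top');st()"
```

```text
t 16.85 p [0.5881 0.1593 0.2681] yaw -0.8557 zaxis [ 8.e-04  0.e+00 -1.e+00] gap 0.148 F [ 4.36 -2.9   1.19] M [-0.343 -0.98   0.338] q7 -2.297 q [-0.58  0.79  0.44  1.76 -0.49  0.7  -2.3 ]
t 16.9 p [0.5881 0.1593 0.2681] yaw -0.8584 zaxis [ 7.e-04 -3.e-04 -1.e+00] gap 0.154 F [ 4.08 -1.75  1.79] M [-0.378 -0.961  0.26 ] q7 -2.299 q [-0.58  0.79  0.44  1.76 -0.49  0.7  -2.3 ]
t 16.95 p [0.5881 0.1593 0.2681] yaw -0.8547 zaxis [ 8.e-04 -3.e-04 -1.e+00] gap 0.151 F [ 4.28 -2.09  2.16] M [-0.377 -0.951  0.068] q7 -2.296 q [-0.58  0.79  0.44  1.76 -0.49  0.7  -2.3 ]
```

play_rows --series "0 0 0 0 0 0 -0.4; 0 0 0 0 0 0 0; 0 0 0 0 0 0 0.2; 0 0 0 0 0 0 0.2; 0 0 0 0 0 -1 0.2"

```text
time: 17.58
ee_pos: [0.5874, 0.1595, 0.2776]
eef_rot: [0.001, 0.91, -0.415, -0.001]
force: [0.8, 0.0, -0.8]
finger_gap: 0.601
```

play_rows --series "0 0 0 0 0 -4 0.2; 0 0 0 0 0 -5 0.2; 0 0 0 0 0 -5 0.2; 0 0 0 0 0 0 0.2"

```text
time: 18.08
ee_pos: [0.5891, 0.159, 0.423]
eef_rot: [-0.003, 0.91, -0.415, 0.004]
force: [-0.3, -0.0, 0.3]
finger_gap: 0.603
```

```bash
python3 -c "
from h import *
st()
im,P=cloud('scene');im2,P2=cloud('top')
save('j.png',np.hstack([cv2.resize(im[170:270,240:370],(400,308)),cv2.resize(im2[175:275,200:330],(400,308))]))
from scipy.optimize import least_squares
hsv=cv2.cvtColor(im,cv2.COLOR_RGB2HSV)
m=((hsv[...,0]<8)|(hsv[...,0]>172))&(hsv[...,1]>130)&(np.hypot(P[...,0]-.588,P[...,1]-.159)<.045)
q=P[m&(P[...,2]>.064)&(P[...,2]<.088)]
f=least_squares(lambda c:np.hypot(q[:,0]-c[0],q[:,1]-c[1])-.022,[.588,.159],loss='soft_l1',f_scale=.001)
t=P[m][:,2];print(f.x,len(q),np.abs(f.fun).mean(),np.percentile(t,[0,2,95,99,100]).round(4))
b=P[m&(P[...,2]>.106)];w,v=np.linalg.eigh(np.cov(b[:,:2].T));print('bar',len(b),b.mean(0),np.arctan2(v[1,1],v[0,1]))
"
```

```text
t 18.07 p [0.5891 0.159  0.423 ] yaw -0.8554 zaxis [ 0.0089  0.0024 -1.    ] gap 0.603 F [-0.3  -0.02  0.25] M [ 0.026 -0.008 -0.015] q7 -2.397 q [-0.65  0.61  0.56  1.63 -0.37  1.01 -2.4 ]
[0.58697972 0.16146033] 203 0.001172433269651685 [0.0572 0.0588 0.1134 0.1144 0.115 ]
bar 80 [0.58281829 0.16671637 0.11215427] 2.3460514414921922
```

View pics/j.png

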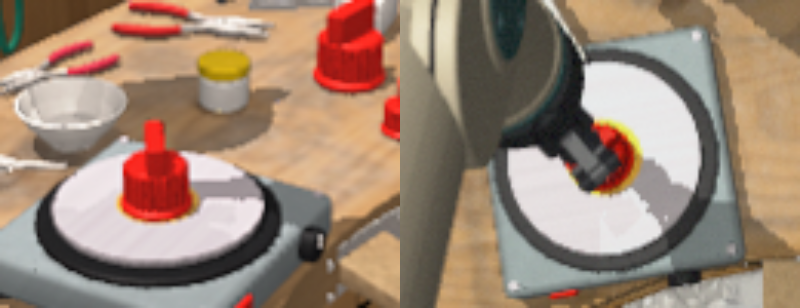

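```bash
python3 -c "
from h import *
print(job_done())"
```

```text
the job is handed in; nothing more can be done
None
```

The red hand nut is on the spindle, run down onto the disc, tightened and released. I handed the job in at about 18 s of the 67 s allowed.

**What I did:** I picked the middle-sized nut by its bar and set it on the spindle with about 3–4 N. I turned it backward about 1.0 rad until I felt the drop. Then I lowered it into the thread start and turned it forward about 3.3 rad.

**Evidence that it is tight:**
- **Turning moment:** it read about 0.34 N m while turning at the end, above the 0.2 N m given for a 2 mm draw. The reading falls off when the arm stops, and some readings at standstill were near zero.
- **Forward turn:** even allowing 0.4 rad of play at the thread start, it is past the 2.6 rad where about 2 mm is expected.
- **Not measured:** the spindle's upward travel has no direct reading, so the 1 mm requirement rests on these two signs.

**Last pictures:**
- **Position:** the nut stands free and looks upright, flange on the disc. Its fitted centre is about 2.5 mm from the spindle, and that camera's own error is about 2 mm.
- **Height:** the bar top read 113–115 mm against 112 mm expected, while the tool height at tightening matched the nut sitting on the disc.
- **Bar angle:** it is within about 0.06 rad of where the gripper left it.
- **Other things:** the gripper is lifted clear and touches nothing. I did not re-measure the other items on the bench; the arm did not go near them.

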